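# Index the turntable to bring the bottle to the reader

## Robot

A 6-joint arm with a two-finger parallel gripper is mounted at the origin on a cart in front of the work surface, level with it; the furniture and walls round the work are solid. World frame = base frame: x ahead of the robot, y to its left, z up, the work surface at z = 0. Lengths are in m, angles in rad, forces in N, time in s.
With the tool pointing down it reaches from about 0.275 to 0.875 m from the base axis. Payload 12.5 kg.
Tool frame: the origin (TCP) lies at the very end of the fingers, on their centre line; the grasp point (between the pads) lies 19 mm behind it; z points along the fingers, y is the line along which they close (so a half turn about z gives the same grasp; the last joint's range is limited). The gripper opens to 85 mm and grips with 20 to 120 N. Pads are 22 mm wide; open, the fingers measure 114 mm over their backs; the gripper's body (76 mm by 85 mm) begins 54 mm behind the grasp point. The pads swing forward as they close: fully open they stand 13 mm farther back than shut.
Start: joints at [-1.256, 0.351, 1.652, -0, 1.139, -0.085], TCP at [0.214, -0.507, 0.231] pointing down, gripper open.
Joint ranges: [-2.75, 2.75], [-0.79, 2.1], [0.01, 2.65], [-1.57, 4.71], [0.07, 3.14], [-2.87, 2.87]. Speed limits (rad/s): [2.22, 2.22, 2.79, 3.14, 3.14, 3.14].

## Interface

Orientations are given as a 3x3 rotation matrix whose columns are the frame's x, y, z axes.
In Python, from bench import manip gives the robot as it stands. Calls block until the motion is done:
- manip.move_ptp(position, orientation): joint-space move of the TCP to a pose.
- manip.move_l(position, attitude=None, max_speed=0.15): straight line of the TCP; attitude=None keeps the orientation; max_speed is the mean speed in m/s.
- manip.move_j(angles): joint-space move.
- manip.set_gripper(opening, effort=None): opening from 0.0 (shut) to 1.0 (fully open); effort is the grip in N (None keeps the last); returns when the fingers have stopped.
- manip.dwell(seconds).
- manip.inverse_kinematics(position, orientation): joint angles nearest the present ones, or None.
- manip.grab_frame(name): name is "scene" or "top" or "wrist"; returns (picture, depth): 384x512x3 uint8, red, green, blue; 384x512 float32, m along the optical axis (not along the pixel's ray), 0 where there is no reading.
- manip.get_calibration(name): a dict with "camera_matrix" (3x3 intrinsics, pixels), "R" (3x3) and "t" (3): a world point X has camera coordinates R X + t. Camera axes: x right, y down, z forward; pixel columns grow to the right and rows downward; lengths in m; the calibration is good to about 2 mm. A picture is of the moment at which its call begins: read the wrist's pose just before it. get_calibration takes no time and is no camera call; for the wrist camera it gives the pose at the moment of the call.
A pose or a line that the arm cannot do raises manip.Unreachable and nothing moves.
- manip.sign_off(): hands the job in; it is judged then, once.
Trained networks look in the newest picture that a camera, given by its name, has taken for a name from the list of things; names that differ only in an ending like _2 or _b are one class to them, and where a whole thing is asked for, a point or a joint stands for the part that bears it (a point fixed in the world has none). Each returns a list of dicts, best first, with "confidence" (0 to 1); they miss things now and then, are a little off and sometimes report something else, mostly with a low value. They report only what shows in the picture. A call takes as long as a camera call.
- manip.look_for(camera, name): "at" ([x, y, z] in m, in world coordinates, good to about 4 mm: the middle of the surface that is visible of it).
Readings, each from a call of its own:
- manip.current_time(): time.
- manip.current_qpos(): joint angles.
- manip.current_joint_vel(): joint speeds.
- manip.current_joint_torque(): joint torques, N m.
- manip.current_ee_pos(): TCP position.
- manip.current_tcp_rot(): TCP orientation.
- manip.current_force(): force on the tool from outside, world axes, zero at the start.
- manip.current_ft_torque(): the same for the moment, N m.
- manip.current_grip_width(): opening from 0.0 (shut) to 1.0 (fully open).
- manip.current_grip_force(): force on a finger pad.
Only numpy, scipy, OpenCV 4.12 (cv2) and the standard library are available. Lean on these libraries where they do the work, as an engineer would, in place of code of your own. Each camera call takes 0.05 s, during which the arm holds its last target. There are 200 camera calls.

## Task

Bring the dropper bottle on the indexing turntable round to the reader post: with your fingertips press down the plunger on the end of the turntable's arm, push it round to the next hole on whichever side brings the bottle in front of the reader, and let the plunger spring fully up into that hole. Only press and push the plunger and its arm: grasp and lift nothing, do not touch the bottle or the steel weight in their seats, and leave the other things on the desk where they are.

Things in the scene. Friction and masses are not known exactly. Their poses are not given: they have to be found in the camera images.
- plunger_dish (a point): Where the fingertips press: centre of the dish floor on the plunger's round black head (50 mm wide; dish 42 mm wide, rim 6 mm high), 82 mm above the desk when up. The plunger stands on the end of the turntable's arm, 110 mm from the turning axis, and travels straight down; pushing the pressed head sideways along its circle (about 1.1 N) turns the table.
- plunger (a joint): Press depth, m: 0 up, 0.015 bottom stop. Spring 6.5 N at the top to 10.5 N at the bottom. A key on it sits in a notch (hole) of the steel ring under the arm and locks the table until pressed beyond 0.0105; at 0.013 the table turns freely. Let go between holes it stays caught about 0.010 down; let go within 2 degrees of a hole it springs up to 0 and locks.
- table (a joint): Turning angle of the table, rad, 0 at the start, positive anticlockwise seen from above, limits -1.75 and 1.75. The ring's holes are 45 degrees apart: at -1.571, -0.785, 0, 0.785, 1.571. Friction keeps the table where it is left; about 0.012 rad of play when locked.
- turn_axis (a point): On the upright turning axis, at the table top, 47 mm above the desk. The table is an aluminium disc 154 mm wide on a fixed steel foot 236 mm wide; its arm with the plunger points roughly to the robot at the start, opposite the reader post. Seven cup seats (38 mm wide, rims 61 mm above the desk) stand on it in a circle of 55 mm radius, 45 degrees apart.
- reader_place (a point): Fixed point where the bottle's middle is when its seat stands straight in front of the reader post (grey post with black reader head and lens, 121 mm tall, about 150 mm from the turning axis on the far side from the robot); 55 mm from the turning axis, 83 mm above the desk.
- bottle_mid (a point): middle, half-way up, of the dropper bottle (cream, narrow tall dropper tip, 28 mm wide, 68 mm tall). It stands loosely in a seat of the turntable, one hole to the left or to the right of the reader place.
- weight_mid (a point): middle of the steel check weight (28 mm wide, 41 mm tall, with a small knob), standing loosely in the seat one hole to the other side of the reader place.
- jar_left: white screw-lid sample jar, 74 mm wide, 87 mm tall, on the left of the desk; origin at the centre of its underside. It is not part of the job.
- jar_right: white screw-lid sample jar, 74 mm wide, 87 mm tall, on the right of the desk; origin at the centre of its underside. It is not part of the job.
- pen: marker pen lying on the desk, 121 mm long, 15 mm thick; origin at the centre of its underside. It is not part of the job.
- card: small white plastic test card lying on the desk, 72 x 21 x 9 mm; origin at the centre of its underside. It is not part of the job.

How it is judged:
On the way, in this order (a step that is already met when the one before it is completed fails the run):
1. the plunger is pressed in while the table is still at its first hole (value of joint plunger above 0.0095 m and value of joint table between -0.2 and 0.2 rad), for 0.05 s.
2. the pressed plunger is on its way, the table between the holes (value of joint plunger above 0.0095 m and (value of joint table above 0.3 rad or value of joint table below -0.3 rad)), for 0.05 s.
3. the plunger is up in the next hole and the bottle is at the reader (value of joint plunger below 0.002 m and (value of joint table between 0.755 and 0.815 rad or value of joint table between -0.815 and -0.755 rad) and horizontal distance between bottle_mid and reader_place below 0.007 m), for 0.2 s.
At the end, for the whole second after the job is handed in: The table is locked one hole from where it began (within 0.03 rad of 0.785 or -0.785), the plunger is up (within 2 mm), the bottle is within 7 mm of the place in front of the reader, bottle and weight stand upright in their seats, and the table is at rest (all of step 3 and height (world z) of bottle_mid between 0.077 and 0.089 m and height (world z) of weight_mid between 0.063 and 0.075 m and angle between each of bottle_mid, weight_mid's own z axis and vertical below 0.15 rad and velocity of joint table between -0.02 and 0.02 rad/s); the robot touches nothing.
It fails at once if the head of the plunger is taken between the fingers instead of pressed with their tips (contact force between the fingers and plunger above 1 N and z of the grasp point in the frame of plunger_dish below 0.007 m and horizontal distance between the grasp point and plunger_dish below 0.018 m).
It fails at once if the bottle or the weight is touched by the robot (contact force between any of the fingers, the arm and bottle above 0.3 N or contact force between any of the fingers, the arm and weight above 0.3 N).
It fails at once if the bottle or the weight is lifted out of its seat (height (world z) of bottle_mid above 0.1 m or height (world z) of weight_mid above 0.086 m).
It fails at once if another thing on the desk is moved by more than 15 mm or lifted (distance of any of jar_left, jar_right, pen, card from where it was at the start of the episode above 0.015 m).
It also fails if it takes over 38 s, if anything falls off the work surface, if the arm or the gripper's body presses on something with over 40 N, if the wrist force passes 120 N, or if a joint passes its speed limit or range.

## Working session

There is one attempt and no reset: what is moved stays moved. The work goes in short steps, each a Python script; the robot and the scene stay as the last script left them, time stands still between calls to the robot, and variables do not carry over. Pictures are saved under pics/ and viewed, at most 10 in all, crops included, and the job is handed in when it is done.

```bash
mkdir -p pics
python3 - <<'E'
from bench import manip
import cv2,numpy as np
for c in ["scene","top"]:
    p,d=manip.grab_frame(c); cv2.imwrite(f"pics/{c}0.png",p[:,:,::-1]); np.save(f"pics/{c}d.npy",d)
    for n in ["plunger_dish","turn_axis","bottle_mid","weight_mid","jar_left","jar_right","pen","card"]:
        r=manip.look_for(c,n)
        print(c,n,[(np.round(x["at"],3).tolist(),round(x["confidence"],2)) for x in r[:2]])
print(manip.current_time(), manip.current_tcp_rot().round(2).tolist() if hasattr(manip.current_tcp_rot(),'round') else manip.current_tcp_rot())
E
```

```text
scene plunger_dish [([0.618, -0.02, 0.052], 0.51), ([0.534, -0.04, 0.081], 0.48)]
scene turn_axis [([0.662, -0.028, 0.04], 0.97), ([0.547, -0.259, 0.07], 0.33)]
scene bottle_mid [([0.529, -0.04, 0.082], 0.52), ([0.651, 0.054, 0.084], 0.45)]
scene weight_mid [([0.688, -0.019, 0.072], 0.42)]
scene jar_left [([0.412, 0.219, 0.06], 0.83)]
scene jar_right [([0.544, -0.259, 0.07], 0.82), ([0.385, -0.022, 0.008], 0.67)]
scene pen [([0.388, -0.022, 0.01], 0.56)]
scene card [([0.414, 0.217, 0.058], 0.71)]
top plunger_dish [([0.53, -0.036, 0.077], 0.54)]
top turn_axis [([0.626, 0.016, 0.046], 0.71)]
top bottle_mid [([0.641, 0.058, 0.087], 0.68)]
top weight_mid []
top jar_left [([0.398, 0.239, 0.085], 0.97)]
top jar_right [([0.528, -0.246, 0.086], 0.97), ([0.527, -0.038, 0.082], 0.67)]
top pen [([0.383, -0.019, 0.014], 0.73)]
top card [([0.388, 0.126, 0.01], 0.49)]
0.9 [[0.92, 0.39, 0.0], [0.39, -0.92, -0.0], [0.0, 0.0, -1.0]]
```

View pics/top0.png

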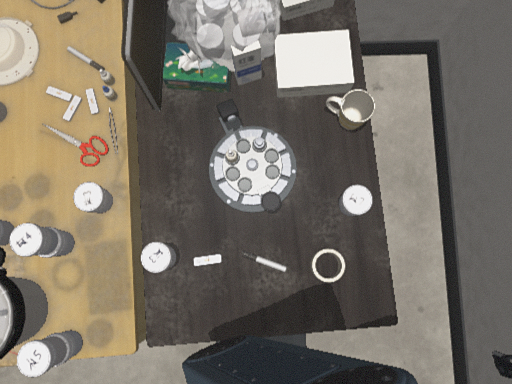

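View pics/scene0.png

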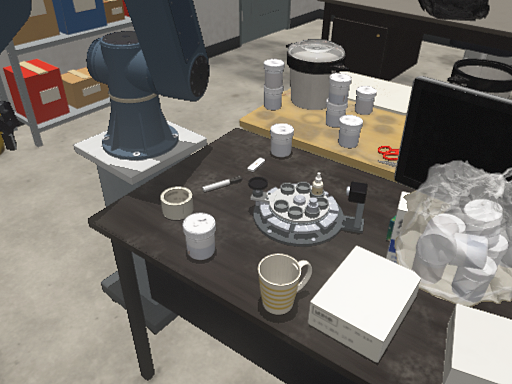

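```bash
cat > h.py <<'E'
from bench import manip
import cv2,numpy as np
from scipy.optimize import least_squares
def cloud(c):
    K=manip.get_calibration(c); p,d=manip.grab_frame(c)
    M,R,t=[np.array(K[k]) for k in("camera_matrix","R","t")]
    v,u=np.mgrid[:384,:512]
    X=np.stack([(u-M[0,2])/M[0,0]*d,(v-M[1,2])/M[1,1]*d,d],-1)
    return p,d,(X-t)@R
def head(p,d,W,near,z0=.066,r=.05):
    m=(d>0)&(p.max(-1)<70)&(W[...,2]>z0)&(W[...,2]<.1)&(np.hypot(W[...,0]-near[0],W[...,1]-near[1])<r)
    m=m.astype(np.uint8); n,l,s,c=cv2.connectedComponentsWithStats(m)
    P=W[l==1+s[1:,4].argmax()].astype(np.float32)
    c,rad=cv2.minEnclosingCircle(P[:,:2].copy())
    inn=np.hypot(*(P[:,:2]-c).T)
    return np.array(c),rad,np.median(P[inn<.015,2]),np.median(P[inn>.0215,2])
def axis(d,W,near):
    # outer circle of foot/table: points standing above the desk
    m=(d>0)&(W[...,2]>.012)&(W[...,2]<.056)&(np.hypot(W[...,0]-near[0],W[...,1]-near[1])<.135)
    P=W[m].astype(np.float32); c,r=cv2.minEnclosingCircle(P[:,:2].copy()); return np.array(c),r
E
python3 - <<'E'
from h import *
p,d,W=cloud("top")
print(head(p,d,W,(.53,-.037)))
print(axis(d,W,(.626,.005)), W[165,252],W[156,232],W[143,260],W[112,230])
h=head(p,d,W,(.53,-.037))[0]
R=np.array([[1,0,0],[0,-1,0],[0,0,-1.]])
manip.set_gripper(0.0)
manip.move_ptp([h[0]-.02,h[1],.27],R)
p,d,W=cloud("wrist"); cv2.imwrite("pics/w1.png",p[:,:,::-1])
try: print(head(p,d,W,h))
except Exception as e: print(e)
print(manip.look_for("wrist","plunger_dish")[:2],manip.look_for("wrist","turn_axis")[:2],manip.look_for("wrist","bottle_mid")[:2])
print(manip.current_time(),manip.current_ee_pos(),manip.current_force())
E
```

```text
(array([ 0.50637949, -0.03427624]), 0.009942157194018364, np.float32(0.0859552), np.float32(nan))
(array([0.63554847, 0.01017255]), 0.12305089086294174) [0.62592571 0.0062815  0.06267155] [0.64153383 0.05430647 0.09746094] [ 0.6757002  -0.015173    0.08859318] [ 0.38457486 -0.02252747  1.10065926]
(array([ 0.52909344, -0.03900944]), 0.024826334789395332, np.float32(0.08220203), np.float32(0.08790799))
[{'at': [0.5305, -0.037, 0.0869], 'confidence': 0.96}, {'at': [0.598, -0.0026, 0.0469], 'confidence': 0.61}] [{'at': [0.6005, -0.0021, 0.045], 'confidence': 0.65}] [{'at': [0.6403, 0.0547, 0.082], 'confidence': 0.94}]
3.8917 [ 0.48635609 -0.03474736  0.26992318] [-0.37783628  0.56823895  0.41765195]
  return _methods._mean(a, axis=axis, dtype=dtype,
  ret = ret.dtype.type(ret / rcount)
```

View pics/w1.png

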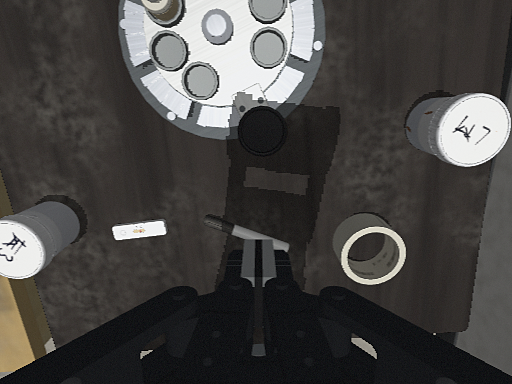

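```bash
cat >> h.py <<'E'
def hub(d,W,near):
    m=(d>0)&(W[...,2]>.054)&(W[...,2]<.08)&(np.hypot(W[...,0]-near[0],W[...,1]-near[1])<.024)
    P=W[m].astype(np.float32); c,r=cv2.minEnclosingCircle(P[:,:2].copy()); return np.array(c),r,np.median(P[:,2])
E
python3 - <<'E'
from h import *
p,d,W=cloud("wrist")
h=head(p,d,W,(.529,-.039))[0]; a=hub(d,W,(.626,.006)); print(h,a,np.hypot(*(a[0]-h)))
v=a[0]-h; ax=h+.110*v/np.hypot(*v); print("axis",ax,np.degrees(np.arctan2(v[1],v[0])))
np.save("geo.npy",[h,ax])
manip.move_l([*h,.12])
manip.move_l([*h,.09],max_speed=.1)
f0=manip.current_force()[2]
for z in [.084,.080,.076,.073,.071,.070,.069,.068]:
    manip.move_l([*h,z],max_speed=.05)
    f=np.array(manip.current_force()); e=manip.current_ee_pos()
    print(z,np.round(e,4),(f).round(2),round(f[2]-f0,2))
    if f[2]-f0>13: break
print(manip.current_time())
E
```

```text
[ 0.52900803 -0.03897803] (array([0.62928015, 0.00626626]), 0.015934692695736885, np.float32(0.061627068)) 0.11000701726993686
axis [0.62927375 0.00626338] 24.285614232502912
0.084 [ 0.529  -0.039   0.0841] [-0.39  0.13 -0.38] -1.15
0.08 [ 0.5296 -0.039   0.0804] [ 0.54 -0.11  6.03] 5.26
0.076 [ 0.5296 -0.0391  0.0765] [0.13 0.22 7.63] 6.86
0.073 [ 0.5296 -0.0391  0.0736] [0.72 0.14 7.46] 6.69
0.071 [ 0.5296 -0.0391  0.0717] [-1.69 -0.03  8.59] 7.81
0.07 [ 0.5297 -0.0391  0.0707] [-0.64 -0.29  7.66] 6.89
0.069 [ 0.5296 -0.0391  0.0697] [-0.97 -0.15  8.94] 8.17
0.068 [ 0.5296 -0.0391  0.0687] [-0.55  0.32  9.86] 9.09
7.6
```

Run:
```python
from h import *
h,ax=np.load("geo.npy")
th0=np.arctan2(*(h-ax)[::-1])
manip.move_l([*h,.0667],max_speed=.05)
print(np.round(manip.current_ee_pos(),4),np.round(manip.current_force(),2))
for a in np.radians([5,10,15,20,25,30,35,40,43,45]):
    q=ax+.11*np.array([np.cos(th0-a),np.sin(th0-a)])
    manip.move_l([*q,.0667],max_speed=.06)
    e=np.array(manip.current_ee_pos())
    f=np.array(manip.current_force()); t=np.array([np.sin(th0-a),-np.cos(th0-a)])
    print(round(np.degrees(a)),e.round(4),f.round(1),"tang",round(f[:2]@t,2),"err",((e[:2]-q)*1e3).round(1))
print(manip.current_time())
p,d,W=cloud("wrist"); cv2.imwrite("pics/w2.png",p[:,:,::-1])
```

```text
[ 0.5297 -0.0391  0.0675] [-0.69 -0.36  9.7 ]
5 [ 0.5262 -0.0299  0.0676] [ 0.2  1.1 10. ] tang 0.95 err [0.7 0.2]
10 [ 0.5235 -0.0207  0.0676] [-0.4  0.6  9.7] tang 0.72 err [0.8 0.2]
15 [ 0.5216 -0.0113  0.0676] [-0.   1.3  9.8] tang 1.3 err [0.9 0.2]
20 [ 0.5206 -0.0017  0.0676] [-0.7  1.   9.3] tang 1.05 err [1.  0.2]
25 [0.5203 0.0078 0.0677] [0.5 0.5 9.3] tang 0.47 err [1.  0.2]
30 [0.5208 0.0175 0.0676] [-0.4  1.2  9.4] tang 1.1 err [1.  0.3]
35 [0.5222 0.027  0.0677] [-0.3  0.9  9.3] tang 0.87 err [1.  0.3]
40 [0.5244 0.0364 0.0676] [0.2 0.6 9.2] tang 0.66 err [1.  0.3]
43 [0.5261 0.0418 0.0676] [0.6 0.9 9.9] tang 1.05 err [1.  0.3]
45 [0.5274 0.0454 0.0676] [-0.   1.1  8.5] tang 1.03 err [1.  0.2]
10.8167
```

View pics/w2.png

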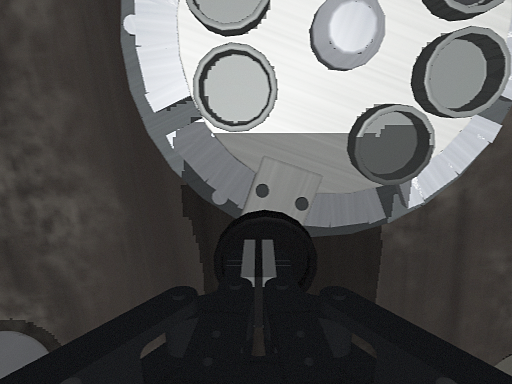

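The picture shows the arm under the fingers turned with the head (centre about pixel (265,263), tips at (258,243)). I'll check the head's angle before release.

Run:
```python
from h import *
h,ax=np.load("geo.npy"); th0=np.arctan2(*(h-ax)[::-1])
p,d,W=cloud("wrist")
e=np.array(manip.current_ee_pos())
m=(d>0)&(p.max(-1)<70)&(abs(W[...,2]-.070)<.007)&(np.hypot(W[...,0]-e[0],W[...,1]-e[1])<.033)
P=W[m]; r=np.hypot(*(P[:,:2]-e[:2]).T)
f=P[P[:,2]>.0705]   # rim
s=least_squares(lambda c:np.hypot(f[:,0]-c[0],f[:,1]-c[1])-.023,e[:2],loss="soft_l1",f_scale=.001)
c=s.x; print("head",c,"tip-head",e[:2]-c,"R",np.hypot(*(c-ax)),"turn",np.degrees(np.arctan2(*(c-ax)[::-1])%(2*np.pi)-th0%(2*np.pi)),len(f),s.cost)
print(cv2.minEnclosingCircle(P[:,:2].astype(np.float32)), hub(d,W,ax))
```

```text
head [0.52595309 0.04209803] tip-head [0.00135756 0.0032222 ] R 0.10935850180716779 turn -43.413666536284026 1847 0.0017351583327670829
((0.5261193513870239, 0.042053502053022385), 0.02489391528069973) (array([0.6295346, 0.0065158]), 0.016129685565829277, np.float32(0.062122192))
```

Run:
```python
from h import *
h,ax=np.load("geo.npy"); th0=np.arctan2(*(h-ax)[::-1])
def meas():
    p,d,W=cloud("wrist"); e=np.array(manip.current_ee_pos())
    m=(d>0)&(p.max(-1)<70)&(abs(W[...,2]-.070)<.007)&(np.hypot(W[...,0]-e[0],W[...,1]-e[1])<.033)
    c=np.array(cv2.minEnclosingCircle(W[m][:,:2].astype(np.float32))[0])
    return np.degrees(np.arctan2(*(c-ax)[::-1])%(2*np.pi)-th0%(2*np.pi))
a=np.radians(45); turn=meas(); print(turn)
for i in range(3):
    if turn<-44.5: break
    a+=np.radians(45+turn)
    q=ax+.11*np.array([np.cos(th0-a),np.sin(th0-a)])
    manip.move_l([*q,.0667],max_speed=.04); turn=meas(); print(np.degrees(a),turn)
for z in [.070,.074,.078,.082]:
    manip.move_l([*q,z],max_speed=.04); print(z,np.round(manip.current_force(),2))
manip.move_l([*q,.12]); manip.move_l([q[0]-.02,q[1],.25])
p,d,W=cloud("wrist"); cv2.imwrite("pics/w3.png",p[:,:,::-1])
r=head(p,d,W,q,z0=.06); c=r[0]; print(r,np.degrees(np.arctan2(*(c-ax)[::-1])%(2*np.pi)-th0%(2*np.pi)))
print(manip.look_for("wrist","bottle_mid")[:1],manip.current_time(),manip.current_force())
p,d,W=cloud("top"); cv2.imwrite("pics/t3.png",cv2.resize(p[80:230,170:330,::-1],None,fx=3.5,fy=3.5))
```

```text
-43.37484129942607
46.62515870057393 -44.930006388905355
0.07 [0.14 0.76 8.83]
0.074 [-0.44  0.05  6.76]
0.078 [-0.9  -0.4   6.18]
0.082 [ 1.19 -0.83  4.1 ]
(array([0.52648389, 0.04426061]), 0.02513919398188591, np.float32(0.08215839), np.float32(0.08799017)) -44.572920178693764
[{'at': [0.5282, 0.0456, 0.0801], 'confidence': 0.39}] 13.7917 [-0.03143837 -0.24681054 -0.32494088]
```

View pics/t3.png

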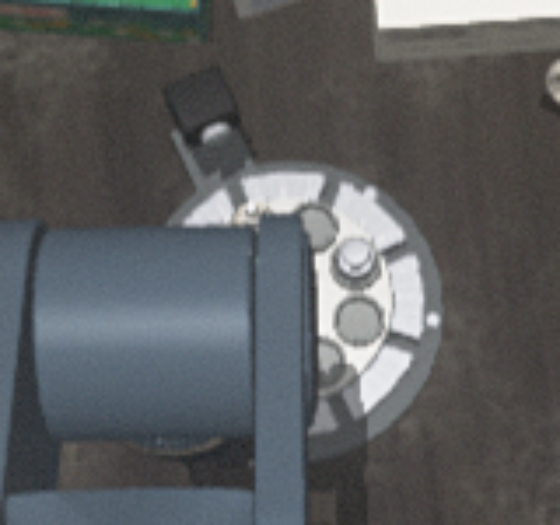

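The plunger head is back at full height (0.0822 m), with the table at about -44.6°. In the top view the bottle tip (250,212) is in front of the reader head (210,110), and the weight (357,255) is standing in its seat. The arm is clear, so I'm handing in.

```bash
python3 -c "
from bench import manip
manip.dwell(0.3);print(manip.sign_off())"
```

```text
the job is handed in; nothing more can be done
None
```

I pressed the plunger, pushed the table one hole clockwise and let it spring up: it measured fully up at about -44.6° (hole at -45°), with the bottle in front of the reader in the top view, and I handed the job in at about 14 s; no verdict came back.

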